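Empty the measuring scoops and clip them away

TASK

Empty every measuring scoop by tipping its hazelnuts into the green bowl, then put each empty scoop away upright in the clip rack: cup on a pad, mouth up, and its handle pressed fully down between the spring jaws of that pad's clip so that they snap over it. Pick up any nuts that lie loose on the worktop too: all of them must end up in the bowl, which stays upright on the worktop. Leave the garlic bulb and the tin where they are.

Things in the scene. Friction and masses are not known exactly. Their poses are not given: they have to be found in the camera images.
- scoop_a: steel measuring scoop, identical to the others, holding 3 nuts, on the worktop at the left: flared cup, 48 mm across at the base, 80 mm at the rim, 44 mm high, wall 2.5 mm (tipped 100 degrees, nuts roll out), and a level round wooden handle, 14 mm thick, along its -x axis, middle line 34 mm above the underside, ending 125 mm from the cup's axis. 100 g. Origin: centre of the underside; z up
- scoop_a_clip (a point): point on the handle's middle line 97 mm from the cup's axis, where the rack's jaws are to hold it; axes as the scoop's. The stretch of handle about 64 mm from the cup's axis has room for fingers on both sides, on the worktop and in the rack
- nut_a0: hazelnut, a ball of 20 mm, 12 g, at the start in scoop_a or, if that scoop is absent, loose on the worktop at the left; does not roll far; origin at its centre
- nut_a1: hazelnut, a ball of 20 mm, 12 g, at the start in scoop_a or, if that scoop is absent, loose on the worktop at the left; does not roll far; origin at its centre
- nut_a2: hazelnut, a ball of 20 mm, 12 g, at the start in scoop_a or, if that scoop is absent, loose on the worktop at the left; does not roll far; origin at its centre
- scoop_b: steel measuring scoop, identical to the others, holding 3 nuts, on the worktop at the left: flared cup, 48 mm across at the base, 80 mm at the rim, 44 mm high, wall 2.5 mm (tipped 100 degrees, nuts roll out), and a level round wooden handle, 14 mm thick, along its -x axis, middle line 34 mm above the underside, ending 125 mm from the cup's axis. 100 g. Origin: centre of the underside; z up
- scoop_b_clip (a point): point on the handle's middle line 97 mm from the cup's axis, where the rack's jaws are to hold it; axes as the scoop's. The stretch of handle about 64 mm from the cup's axis has room for fingers on both sides, on the worktop and in the rack
- nut_b0: hazelnut, a ball of 20 mm, 12 g, at the start in scoop_b or, if that scoop is absent, loose on the worktop at the left; does not roll far; origin at its centre
- nut_b1: hazelnut, a ball of 20 mm, 12 g, at the start in scoop_b or, if that scoop is absent, loose on the worktop at the left; does not roll far; origin at its centre
- nut_b2: hazelnut, a ball of 20 mm, 12 g, at the start in scoop_b or, if that scoop is absent, loose on the worktop at the left; does not roll far; origin at its centre
- scoop_c: steel measuring scoop, identical to the others, holding 3 nuts, on the worktop at the left: flared cup, 48 mm across at the base, 80 mm at the rim, 44 mm high, wall 2.5 mm (tipped 100 degrees, nuts roll out), and a level round wooden handle, 14 mm thick, along its -x axis, middle line 34 mm above the underside, ending 125 mm from the cup's axis. 100 g. Origin: centre of the underside; z up
- scoop_c_clip (a point): point on the handle's middle line 97 mm from the cup's axis, where the rack's jaws are to hold it; axes as the scoop's. The stretch of handle about 64 mm from the cup's axis has room for fingers on both sides, on the worktop and in the rack
- nut_c0: hazelnut, a ball of 20 mm, 12 g, at the start in scoop_c or, if that scoop is absent, loose on the worktop at the left; does not roll far; origin at its centre
- nut_c1: hazelnut, a ball of 20 mm, 12 g, at the start in scoop_c or, if that scoop is absent, loose on the worktop at the left; does not roll far; origin at its centre
- nut_c2: hazelnut, a ball of 20 mm, 12 g, at the start in scoop_c or, if that scoop is absent, loose on the worktop at the left; does not roll far; origin at its centre
- bowl: green bowl, loose, 125 mm across at the rim, 56 mm high, hollow (about 100 mm clear across the mouth); origin: centre of its underside, z up
- rack: clip rack, fixed: board 186 mm (x) by 310 mm (y), 10 mm thick, with three places side by side along y, 100 mm apart, any scoop in any place: a round black pad for the cup and, 97 mm from it towards -x (the robot's side), a clip for the handle, two white spring jaws over a seat. Highest part 57 mm above the worktop. Origin: centre of the underside, z up
- clip_0 (a point): where a seated handle's clip point lies, 44 mm above the worktop. The jaws' round tips, 10 mm thick, 12 mm along x, stand 8 mm higher, 7 mm apart when shut; pressed down between them from above (about 8 N at the clip) the handle spreads them and they snap over it. x axis points to the pad, whose centre is 97 mm along x and 34 mm lower; the scoop's x axis belongs along it
- clip_1 (a point): where a seated handle's clip point lies, 44 mm above the worktop. The jaws' round tips, 10 mm thick, 12 mm along x, stand 8 mm higher, 7 mm apart when shut; pressed down between them from above (about 8 N at the clip) the handle spreads them and they snap over it. x axis points to the pad, whose centre is 97 mm along x and 34 mm lower; the scoop's x axis belongs along it
- clip_2 (a point): where a seated handle's clip point lies, 44 mm above the worktop. The jaws' round tips, 10 mm thick, 12 mm along x, stand 8 mm higher, 7 mm apart when shut; pressed down between them from above (about 8 N at the clip) the handle spreads them and they snap over it. x axis points to the pad, whose centre is 97 mm along x and 34 mm lower; the scoop's x axis belongs along it
- garlic: garlic bulb, 48 x 50 x 51 mm, standing loose; a bystander; origin: centre of its underside at the start
- tin: small food tin, 75 mm across, 58 mm high, standing loose; a bystander; origin: centre of its underside at the start

How it is judged:
At the end, for the whole second after the job is handed in: Each scoop upright (0.1 rad) in the rack: clip point within 12 mm sideways of a clip and at most 4 mm above it, cup within 20 mm of that pad; every nut inside the bowl (55 mm of its axis, below its rim); bowl upright on the worktop; all at rest and released (((horizontal distance between scoop_a_clip and clip_0 below 0.012 m and z of scoop_a_clip in the frame of clip_0 below 0.004 m and x of scoop_a in the frame of clip_0 above 0.075 m and y of scoop_a in the frame of clip_0 between -0.02 and 0.02 m) or (horizontal distance between scoop_a_clip and clip_1 below 0.012 m and z of scoop_a_clip in the frame of clip_1 below 0.004 m and x of scoop_a in the frame of clip_1 above 0.075 m and y of scoop_a in the frame of clip_1 between -0.02 and 0.02 m) or (horizontal distance between scoop_a_clip and clip_2 below 0.012 m and z of scoop_a_clip in the frame of clip_2 below 0.004 m and x of scoop_a in the frame of clip_2 above 0.075 m and y of scoop_a in the frame of clip_2 between -0.02 and 0.02 m)) and angle between each of scoop_a, scoop_b, scoop_c, bowl's own z axis and vertical below 0.1 rad and linear speed of each of scoop_a, scoop_b, scoop_c, bowl below 0.02 m/s and horizontal distance between each of nut_a0, nut_a1, nut_a2, nut_b0, nut_b1, nut_b2, nut_c0, nut_c1, nut_c2 and bowl below 0.055 m and z of nut_a0 in the frame of bowl between 0 and 0.056 m and z of nut_a1 in the frame of bowl between 0 and 0.056 m and z of nut_a2 in the frame of bowl between 0 and 0.056 m and ((horizontal distance between scoop_b_clip and clip_0 below 0.012 m and z of scoop_b_clip in the frame of clip_0 below 0.004 m and x of scoop_b in the frame of clip_0 above 0.075 m and y of scoop_b in the frame of clip_0 between -0.02 and 0.02 m) or (horizontal distance between scoop_b_clip and clip_1 below 0.012 m and z of scoop_b_clip in the frame of clip_1 below 0.004 m and x of scoop_b in the frame of clip_1 above 0.075 m and y of scoop_b in the frame of clip_1 between -0.02 and 0.02 m) or (horizontal distance between scoop_b_clip and clip_2 below 0.012 m and z of scoop_b_clip in the frame of clip_2 below 0.004 m and x of scoop_b in the frame of clip_2 above 0.075 m and y of scoop_b in the frame of clip_2 between -0.02 and 0.02 m)) and z of nut_b0 in the frame of bowl between 0 and 0.056 m and z of nut_b1 in the frame of bowl between 0 and 0.056 m and z of nut_b2 in the frame of bowl between 0 and 0.056 m and ((horizontal distance between scoop_c_clip and clip_0 below 0.012 m and z of scoop_c_clip in the frame of clip_0 below 0.004 m and x of scoop_c in the frame of clip_0 above 0.075 m and y of scoop_c in the frame of clip_0 between -0.02 and 0.02 m) or (horizontal distance between scoop_c_clip and clip_1 below 0.012 m and z of scoop_c_clip in the frame of clip_1 below 0.004 m and x of scoop_c in the frame of clip_1 above 0.075 m and y of scoop_c in the frame of clip_1 between -0.02 and 0.02 m) or (horizontal distance between scoop_c_clip and clip_2 below 0.012 m and z of scoop_c_clip in the frame of clip_2 below 0.004 m and x of scoop_c in the frame of clip_2 above 0.075 m and y of scoop_c in the frame of clip_2 between -0.02 and 0.02 m)) and z of nut_c0 in the frame of bowl between 0 and 0.056 m and z of nut_c1 in the frame of bowl between 0 and 0.056 m and z of nut_c2 in the frame of bowl between 0 and 0.056 m and height (world z) of bowl below 0.01 m); the robot touches nothing.
It fails at once if the garlic is shoved away (more than 4 cm) (distance of garlic from where it was at the start of the episode above 0.04 m).
It fails at once if the tin is shoved away (more than 4 cm) (distance of tin from where it was at the start of the episode above 0.04 m).
Of scoop_a, scoop_b, scoop_c only 2 to 3 are there at a start; the rules pass over those that are not, and their reading is None.
At some moment in a run one of bowl, scoop_a, scoop_b, scoop_c may be knocked a few centimetres aside while the robot is not near it.
It also fails if it takes over 208 s, if anything falls off the work surface, if the arm or the gripper's body presses on something with over 40 N, if the wrist force passes 120 N, or if a joint passes its speed limit or range.

ROBOT

A 6-joint arm with a two-finger parallel gripper is mounted at the origin on a cart in front of the work surface, level with it; the furniture and walls round the work are solid. World frame = base frame: x ahead of the robot, y to its left, z up, the work surface at z = 0. Lengths are in m, angles in rad, forces in N, time in s.
With the tool pointing down it reaches from about 0.425 to 0.95 m from the base axis. Payload 3.5 kg.
Tool frame: the origin (TCP) lies at the very end of the fingers, on their centre line; the grasp point (between the pads) lies 19 mm behind it; z points along the fingers, y is the line along which they close (so a half turn about z gives the same grasp; the last joint's range is limited). The gripper opens to 85 mm and grips with 20 to 120 N. Pads are 22 mm wide; open, the fingers measure 114 mm over their backs; the gripper's body (76 mm by 85 mm) begins 54 mm behind the grasp point. The pads swing forward as they close: fully open they stand 13 mm farther back than shut.
Start: joints at [-1.357, 0.286, 1.577, -0, 1.279, -0.15], TCP at [0.24, -0.631, 0.231] pointing down, gripper open.
Joint ranges: [-2.77, 2.77], [-0.9, 2.22], [0.21, 2.48], [-1.53, 4.67], [0.24, 2.81], [-2.84, 2.84]. Speed limits (rad/s): [2.79, 2.79, 3.14, 3.14, 3.14, 3.14].

INTERFACE

Orientations are given as a unit quaternion [x, y, z, w].
In Python, from plant import ctrl gives the robot as it stands.
- The arm moves only by the shell command python3 inch.py 'ROWS' [FORCE]. ROWS is a JSON list of rows, 1 to 10 of them, each of 7 numbers: dx, dy, dz in m, then a rotation vector rx, ry, rz in rad, then the opening from 0.0 (shut) to 1.0 (fully open); each row is the pose to reach, as a shift and turn from the pose commanded when the command began, along the tool's axes at that moment; what a row does not reach only later rows make up. A row lasts 1/8 s, in which the tool goes at most 0.0625 m and 0.188 rad, less where a joint would pass 70% of its speed; a pose out of reach is approached as far as the arm can. The fingers move at their own pace and stop on an object; FORCE is the grip in N (left out, the last holds). Time passes only in rows, so rows that do not move let the fingers close. It prints the time, the measured TCP pose, the force, the opening and the grip force at its end.
- ctrl.get_state(): the state, without advancing time (a new reading comes with each control period).
- ctrl.read_camera(name): name is "scene" or "side" or "wrist"; returns a dict with "pixels" (400x640x3 uint8, red, green, blue), "camera_matrix" (3x3 intrinsics, pixels), "xyz" and "orientation" of the camera in the world. Camera axes: x right, y down, z forward; pixel columns grow to the right and rows downward; lengths in m; the calibration is good to about 2 mm. The wrist camera is an equidistant fisheye: a pixel r from the principal point sees the ray r / f radians off the axis. A picture is of the moment at which its call begins. There is no depth.
- ctrl.sign_off(): hands the job in; it is judged then, once.
The state is a dict: "time": time; "qpos": joint angles; "dq": joint speeds; "joint_efforts": joint torques, N m; "eef_pos": TCP position; "tcp_rot": TCP orientation; "contact_force": force on the tool from outside, world axes, zero at the start; "wrist_torque": the same for the moment, N m; "opening": opening from 0.0 (shut) to 1.0 (fully open); "finger_force": force on a finger pad.
Only numpy, scipy, OpenCV 4.12 (cv2) and the standard library are available. Lean on these libraries where they do the work, as an engineer would, in place of code of your own. Each camera call takes 0.05 s, during which the arm holds its last target. There are 200 camera calls.

## Working session

There is one attempt and no reset: what is moved stays moved. The work goes in short steps, Python scripts to look and compute and a shell command to move; the robot and the scene stay as the last step left them, time stands still between calls to the robot, and variables do not carry over. Pictures are saved under pics/ and viewed, at most 14 in all, crops included, and the job is handed in when it is done.

```bash
ls; mkdir -p pics; cat > h.py <<'E'
import numpy as np, cv2
from plant import ctrl
from scipy.spatial.transform import Rotation as R
def snap(name,fn=None):
    c=ctrl.read_camera(name)
    if fn: cv2.imwrite('pics/'+fn,c["pixels"][:,:,::-1])
    return c
def ray(c,u,v):
    K=np.array(c["camera_matrix"]);x=(u-K[0,2])/K[0,0];y=(v-K[1,2])/K[1,1]
    if c.get('fish'):
        r=np.hypot(x,y);d=np.array([x/r*np.sin(r),y/r*np.sin(r),np.cos(r)]) if r>1e-9 else np.array([0,0,1.])
    else: d=np.array([x,y,1.])/np.sqrt(x*x+y*y+1)
    return np.array(c["xyz"]),R.from_quat(c["orientation"]).apply(d)
def onz(c,u,v,z):
    o,d=ray(c,u,v);return o+d*(z-o[2])/d[2]
def tri(l):
    A=0;b=0
    for c,u,v in l:
        o,d=ray(c,u,v);P=np.eye(3)-np.outer(d,d);A=A+P;b=b+P@o
    p=np.linalg.solve(A,b)
    return p,[float(np.linalg.norm(np.cross(p-ray(c,u,v)[0],ray(c,u,v)[1]))) for c,u,v in l]
def proj(c,p):
    q=R.from_quat(c["orientation"]).inv().apply(np.array(p)-np.array(c["xyz"]));K=np.array(c["camera_matrix"])
    if c.get('fish'):
        r=np.hypot(q[0],q[1]);th=np.arctan2(r,q[2]);x,y=q[0]/r*th,q[1]/r*th
    else: x,y=q[0]/q[2],q[1]/q[2]
    return K[0,0]*x+K[0,2],K[1,1]*y+K[1,2]
def move(p,down=True,yaw=None,dirv=None):
    "needed row (dx dy dz, rotvec) in tool axes to reach TCP p with rotation matrix"
    s=ctrl.get_state();Q=R.from_quat(s["tcp_rot"])
    return Q.inv().apply(np.array(p)-np.array(s["eef_pos"]))
E
python3 - <<'E'
from h import *
import pickle
for n in("scene","side","wrist"):
    c=snap(n,n+"0.png");c['fish']=n=="wrist";pickle.dump(c,open(n+"0.pkl","wb"))
    print(n,np.round(c["xyz"],3),np.round(R.from_quat(c["orientation"]).as_matrix(),2).tolist(),np.array(c["camera_matrix"]).tolist())
s=ctrl.get_state();print(s);print(R.from_quat(s["tcp_rot"]).as_matrix().round(3))
E
```

```text
inch.py
pics
plant.py
scene [-0.267  0.483  0.954] [[-0.45, -0.62, 0.64], [-0.89, 0.33, -0.32], [-0.02, -0.72, -0.7]] [[445.29935653855824, 0.0, 317.59262309052764], [0.0, 445.29935653855824, 199.89480278891625], [0.0, 0.0, 1.0]]
side [ 0.509 -1.063  0.641] [[1.0, -0.02, 0.01], [-0.02, -0.45, 0.89], [-0.02, -0.89, -0.45]] [[420.1084422527957, 0.0, 317.62572195554424], [0.0, 420.1084422527957, 200.11885561156114], [0.0, 0.0, 1.0]]
wrist [ 0.313 -0.602  0.371] [[0.36, -0.89, -0.28], [-0.93, -0.34, -0.1], [-0.0, 0.3, -0.95]] [[309.70691628693146, 0.0, 321.91356609343995], [0.0, 309.70691628693146, 194.6208380211663], [0.0, 0.0, 1.0]]
{'time': 0.15, 'qpos': array([-1.35701161e+00,  2.86977969e-01,  1.57786113e+00,  3.32552304e-05,
        1.27857750e+00, -1.49993653e-01]), 'dq': array([-0.00241894, -0.00332818, -0.00404223,  0.00048958,  0.00017711,
        0.00111292]), 'joint_efforts': array([ 3.97990279e-04, -4.06606078e+01, -2.93140662e+01, -1.47116152e-04,
        3.94613977e-03, -1.77219630e-05]), 'eef_pos': array([ 0.24009953, -0.63030606,  0.23024334]), 'tcp_rot': array([ 9.83504177e-01,  1.80883117e-01, -1.31726665e-05, -9.12016232e-04]), 'contact_force': array([ 0.46378889,  0.1100195 , -0.28360159]), 'wrist_torque': array([-0.04216914, -0.01866414, -0.02613018]), 'finger_force': 0.0, 'opening': 1.0013350920706143}
[[ 0.935  0.356 -0.   ]
 [ 0.356 -0.935  0.002]
 [ 0.    -0.002 -1.   ]]
```
View pics/scene0.png

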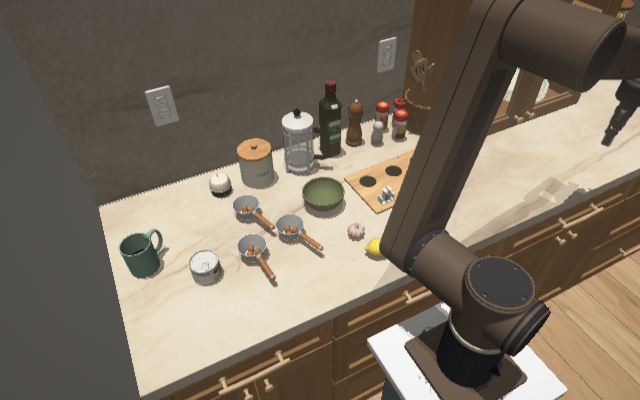

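View pics/side0.png

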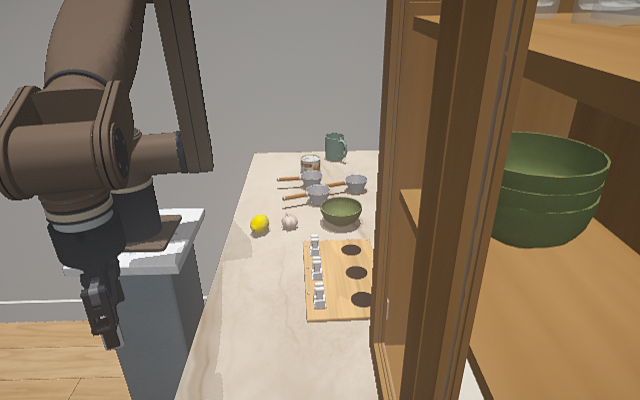

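The scene view shows three scoops at about (247,208), (291,228) and (252,250). The bowl is at (323,196), garlic (356,231), tin (204,266). The side view shows the rack's clips at (314,243), (317,265) and (319,293).

```bash
python3 - <<'E'
import cv2
a=cv2.imread('pics/scene0.png')[150:300,180:440];cv2.imwrite('pics/sc.png',cv2.resize(a,None,fx=3,fy=3,interpolation=cv2.INTER_CUBIC))
a=cv2.imread('pics/side0.png')[145:325,235:395];cv2.imwrite('pics/sd.png',cv2.resize(a,None,fx=3.3,fy=3.3,interpolation=cv2.INTER_CUBIC))
E
```

View pics/sc.png

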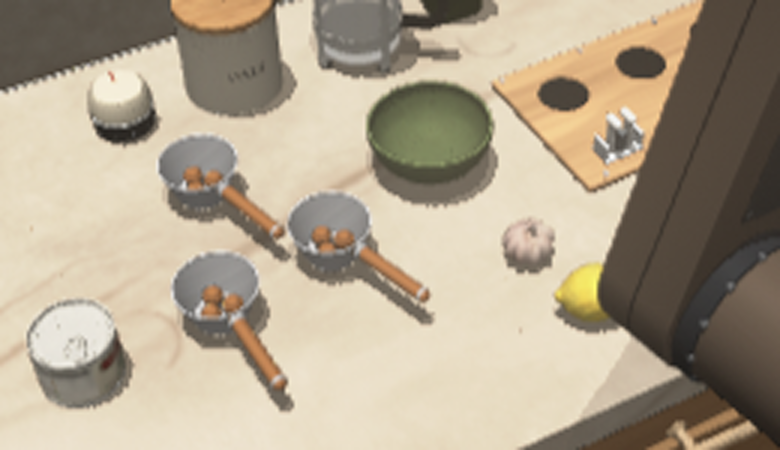

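View pics/sd.png

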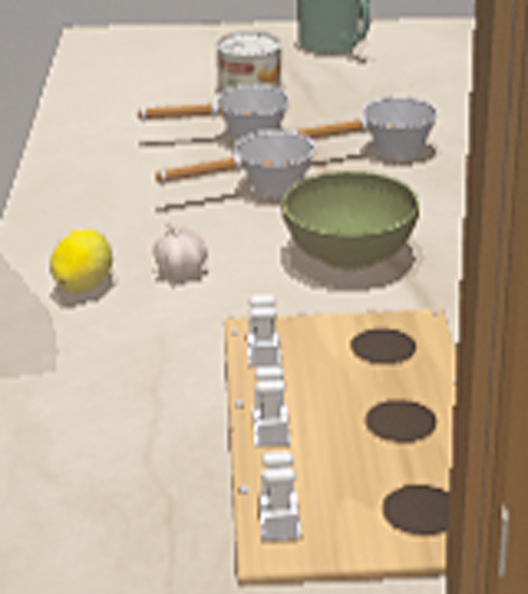

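```bash
python3 - <<'E'
from h import *
import pickle
sc=pickle.load(open('scene0.pkl','rb'));sd=pickle.load(open('side0.pkl','rb'))
S=lambda u,v:(sc,u/3+180,v/3+150)
D=lambda u,v:(sd,u/3.3+235,v/3.3+145)
def T(n,a,b):
    p,e=tri([S(*a),D(*b)]);print(n,p.round(3),np.round(e,4))
T('Prim',(198,165),(400,114))
T('Qrim',(330,228),(275,150));T('Qend',(426,296),(160,177))
T('Rrim',(216,289),(252,100));T('Rend',(281,383),(142,114))
T('bowl',(430,123),(350,204))
T('pad0',(563,94),(384,346));T('pad1',(641,62),(401,421))
T('garlic',(528,240),(180,253));T('tin',(73,335),(249,50))
for n,p,z in(('Prim',S(198,165),.044),('Pend',S(280,231),.034),('Qrim',S(330,228),.044),('Qend',S(426,296),.034),('Rrim',S(216,289),.044),('Rend',S(281,383),.034),('bowl',S(430,123),.056),('pad0',S(563,94),.01),('pad1',S(641,62),.01),('padD0',D(384,346),.01),('padD1',D(401,421),.01),('padD2',D(418,509),.01)):print(n,onz(*p,z).round(3))
for q in[(240,575),(227,320),(448,312)]:print('corner',onz(*D(*q),.01).round(3))
for q in[(262,301),(269,374),(277,458),(263,312),(270,386),(279,474)]:print('clip',onz(*D(*q),.055).round(3))
E
```

```text
Prim [0.658 0.263 0.038] [0.001 0.001]
Qrim [0.524 0.184 0.038] [0.0021 0.0021]
Qend [0.412 0.141 0.033] [0.001 0.001]
Rrim [0.502 0.305 0.04 ] [0.0018 0.0018]
Rend [0.385 0.292 0.033] [0.0008 0.0008]
bowl [0.591 0.042 0.052] [0.0003 0.0003]
pad0 [ 0.607 -0.124  0.008] [0.0004 0.0004]
pad1 [ 0.61  -0.225  0.009] [0.0002 0.0002]
garlic [0.437 0.019 0.018] [0.0005 0.0005]
tin [0.501 0.433 0.048] [0.0005 0.0005]
Prim [0.651 0.265 0.044]
Pend [0.543 0.225 0.034]
Qrim [0.516 0.186 0.044]
Qend [0.41  0.141 0.034]
Rrim [0.497 0.305 0.044]
Rend [0.384 0.292 0.034]
bowl [0.587 0.044 0.056]
pad0 [ 0.605 -0.123  0.01 ]
pad1 [ 0.609 -0.224  0.01 ]
padD0 [ 0.607 -0.126  0.01 ]
padD1 [ 0.61  -0.226  0.01 ]
padD2 [ 0.612 -0.325  0.01 ]
corner [ 0.49  -0.383  0.01 ]
corner [ 0.479 -0.081  0.01 ]
corner [ 0.665 -0.077  0.01 ]
clip [ 0.509 -0.125  0.055]
clip [ 0.513 -0.225  0.055]
clip [ 0.516 -0.322  0.055]
clip [ 0.509 -0.141  0.055]
clip [ 0.513 -0.24   0.055]
clip [ 0.517 -0.339  0.055]
```

```bash
cat >> h.py <<'E'
def go(p,yaw=None,roll=0):
    "print shift and rotvec in tool axes; yaw=deg of tool x, roll=deg about tool x; p = TCP"
    s=ctrl.get_state();Q=R.from_quat(s["tcp_rot"])
    d=Q.inv().apply(np.array(p)-np.array(s["eef_pos"]))
    T=Q if yaw is None else R.from_euler('z',yaw,degrees=True)*R.from_euler('x',180+roll,degrees=True)
    print('shift',d.round(4),'rot',(Q.inv()*T).as_rotvec().round(3),'rows>=',round(np.linalg.norm(d)/.0625,1))
def blobs():
    out={}
    for n in("scene","side"):
        c=ctrl.read_camera(n);h=cv2.cvtColor(c["pixels"],cv2.COLOR_RGB2HSV)
        g=cv2.inRange(h,(32,60,30),(60,255,255));b=cv2.inRange(h,(5,130,60),(14,255,255))
        for k,m in(('green',g),('brown',b)):
            if n=="scene": m[:150]=0;m[310:]=0;m[:,:180]=0;m[:,450:]=0
            else: m[:140]=0;m[330:]=0;m[:,:235]=0;m[:,385:]=0
            N,_,st,ce=cv2.connectedComponentsWithStats(m)
            print(n,k,[(int(st[i,4]),*ce[i].round(1).tolist()) for i in range(1,N) if st[i,4]>12])
        out[n]=c
    return out
E
python3 - <<'E'
from h import *
blobs();go((.50,-.28,.25),20.9);go((.464,.161,.16),20.9)
E
```

```text
scene green [(783, 322.8, 193.2)]
scene brown [(24, 244.1, 208.6), (61, 262.2, 219.0), (14, 286.5, 227.7), (67, 309.6, 239.9), (38, 250.3, 249.7), (22, 257.2, 250.9), (90, 264.9, 266.0)]
side green [(418, 340.8, 208.8)]
side brown [(19, 335.9, 184.4)]
shift [ 0.3676 -0.2351 -0.019 ] rot [-0.001 -0.    -0.001] rows>= 7.0
shift [ 0.4908 -0.66    0.0715] rot [-0.001 -0.    -0.001] rows>= 13.2
```

```bash
python3 inch.py '[[0.05,-0.03,-0.02,0,0,0,1],[0.1,-0.06,-0.02,0,0,0,1],[0.15,-0.09,-0.02,0,0,0,1],[0.2,-0.12,-0.02,0,0,0,1],[0.25,-0.15,-0.02,0,0,0,1],[0.3,-0.18,-0.02,0,0,0,1],[0.35,-0.21,-0.02,0,0,0,1],[0.368,-0.235,-0.02,0,0,0,1]]' 80
python3 - <<'E'
from h import *
go((.464,.161,.16),20.9);print(ctrl.get_state()['qpos'].round(2))
E
```

```text
time: 1.25
eef_pos: [0.502, -0.2778, 0.2513]
tcp_rot: [0.983, 0.182, 0.0, -0.0]
contact_force: [-0.7, -0.3, 0.4]
opening: 1.002
finger_force: 0.0
shift [ 0.1218 -0.4233  0.0914] rot [-0.    -0.     0.002] rows>= 7.2
[-0.68  0.05  1.81  0.    1.28  0.52]
```

```bash
python3 inch.py '[[0.015,-0.055,0,0,0,0,0.7],[0.03,-0.11,0.01,0,0,0,0.7],[0.045,-0.165,0.02,0,0,0,0.7],[0.06,-0.22,0.03,0,0,0,0.6],[0.075,-0.275,0.04,0,0,0,0.6],[0.09,-0.33,0.06,0,0,0,0.6],[0.105,-0.38,0.08,0,0,0,0.6],[0.122,-0.423,0.091,0,0,0,0.6],[0.122,-0.423,0.091,0,0,0,0.6]]'
python3 - <<'E'
from h import *
c=snap('wrist','w1.png');c['fish']=True
import pickle;pickle.dump(c,open('w1.pkl','wb'))
s=ctrl.get_state();print(s['eef_pos'],s['qpos'].round(2));blobs()
E
```

```text
time: 2.38
eef_pos: [0.4627, 0.1608, 0.1591]
tcp_rot: [0.983, 0.183, -0.001, -0.0]
contact_force: [-0.4, -0.4, 0.7]
opening: 0.6
finger_force: 0.0
[0.46339873 0.15951433 0.15982995] [ 0.12 -0.05  2.09 -0.    1.11  1.33]
scene green [(587, 325.0, 194.3)]
scene brown [(24, 244.1, 208.6), (13, 250.4, 209.0), (63, 262.1, 219.0), (14, 286.5, 227.7), (38, 250.3, 249.7), (22, 257.2, 250.9), (94, 264.8, 266.0)]
side green [(430, 340.8, 208.6)]
side brown [(29, 289.8, 178.7), (19, 336.6, 184.3)]
```

View pics/w1.png

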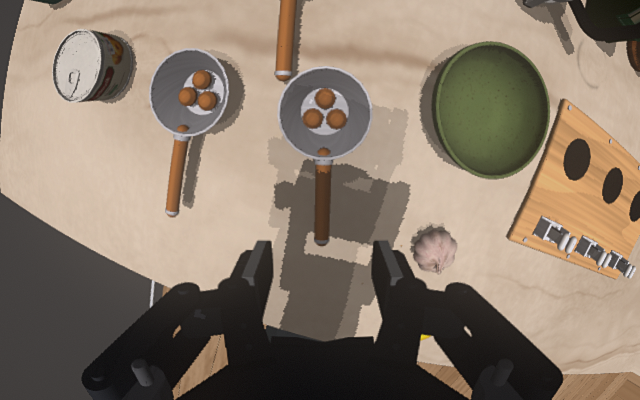

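The wrist view shows Q's rim centre at (325,113) and handle end at (321,243). R's rim is at (189,92), the bowl at (492,108) and the garlic at (434,248). The gripper sits in line with Q's handle.

```bash
python3 - <<'E'
from h import *
import pickle
c=pickle.load(open('w1.pkl','rb'));c['fish']=True
for n,u,v,z in(('Qrim',325,113,.044),('Qend',321,242,.034),('Rrim',189,92,.044),('Rend',172,212,.034),('Pend',283,74,.034),('bowl',492,109,.056),('clip',562,240,.055),('clip2',593,252,.055),('pad0',577,159,.01),('pad1',613,185,.01)):print(n,onz(c,u,v,z).round(3))
sc=pickle.load(open('scene0.pkl','rb'));S=lambda u,v:(sc,u/3+180,v/3+150)
for n,a,b in(('Qrim',(325,113),(330,228)),('Qend',(321,242),(426,296)),('Rend',(172,212),(281,383)),('bowl',(492,109),(430,123))):
    p,e=tri([(c,*a),S(*b)]);print(n,p.round(3),np.round(e,4))
E
```

```text
Qrim [0.525 0.184 0.044]
Qend [0.411 0.143 0.034]
Rrim [0.504 0.301 0.044]
Rend [0.385 0.293 0.034]
Pend [0.544 0.229 0.034]
bowl [0.588 0.053 0.056]
clip [ 0.51  -0.109  0.055]
clip2 [ 0.515 -0.184  0.055]
pad0 [ 0.606 -0.12   0.01 ]
pad1 [ 0.61 -0.22  0.01]
Qrim [0.525 0.183 0.034] [0.0006 0.0006]
Qend [0.411 0.142 0.033] [0.0013 0.0013]
Rend [0.384 0.292 0.034] [0.0009 0.0009]
bowl [0.59  0.046 0.051] [0.0037 0.0037]
```

```bash
python3 - <<'E'
from h import *
go((.466,.163,.015),20.1)
E
```

```text
shift [ 0.0033 -0.0041  0.1456] rot [ 0.001 -0.     0.013] rows>= 2.3
```

```bash
python3 inch.py '[[0.003,-0.004,0.05,0,0,0.013,0.6],[0.003,-0.004,0.09,0,0,0.013,0.6],[0.003,-0.004,0.125,0,0,0.013,0.6],[0.003,-0.004,0.1455,0,0,0.013,0.6],[0.003,-0.004,0.1455,0,0,0.013,0.6],[0.003,-0.004,0.1455,0,0,0.013,0],[0.003,-0.004,0.1455,0,0,0.013,0],[0.003,-0.004,0.1455,0,0,0.013,0],[0.003,-0.004,0.1455,0,0,0.013,0]]' 60
python3 inch.py '[[0,0,-0.03,0,0,0,0],[0,0,-0.06,0,0,0,0],[0,0,-0.1,0,0,0,0],[0,0,-0.14,0,0,0,0],[0,0,-0.17,0,0,0,0],[0,0,-0.17,0,0,0,0]]'
python3 - <<'E'
from h import *
c=snap('wrist','w2.png')
c['fish']=True
import pickle;pickle.dump(c,open('w2.pkl','wb'))
E
```

```text
time: 3.65
eef_pos: [0.4664, 0.1631, 0.016]
tcp_rot: [0.985, 0.175, 0.001, 0.0]
contact_force: [-0.5, -2.7, 5.2]
opening: 0.139
finger_force: 58.6
time: 4.4
eef_pos: [0.4667, 0.1638, 0.1871]
tcp_rot: [0.985, 0.175, 0.003, -0.0]
contact_force: [0.0, -0.1, -1.5]
opening: 0.139
finger_force: 58.6
```

View pics/w2.png

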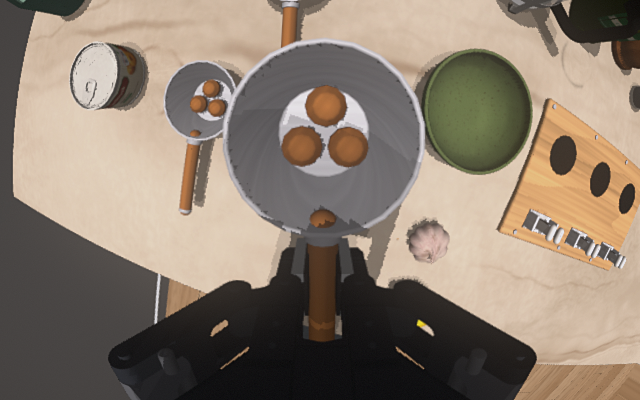

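```bash
python3 - <<'E'
from h import *
go((.526,.045,.19),0)
E
python3 inch.py '[[0,0,0,0.12,0,0,0],[0,0,0,0.24,0,0,0],[0,0,0,0.24,0,0,0]]'
python3 -c "
from h import *
print(ctrl.get_state()['qpos'].round(3))"
```

```text
shift [ 0.0162  0.1322 -0.0052] rot [-0.    -0.001  0.351] rows>= 2.1
time: 4.82
eef_pos: [0.4642, 0.1621, 0.1818]
tcp_rot: [0.978, 0.172, -0.023, -0.118]
contact_force: [-0.7, 0.2, -1.0]
opening: 0.139
finger_force: 58.7
[ 0.012 -0.055  2.058  0.239  1.233  1.145]
```

```bash
cat >> h.py <<'E'
def gg(g,yaw,roll=0,n=1):
    "rows (cumulative) to bring the grasp point to g, turning about it"
    s=ctrl.get_state();Q=R.from_quat(s["tcp_rot"]);p=np.array(s["eef_pos"])
    T=R.from_euler('z',yaw,degrees=True)*R.from_euler('x',180+roll,degrees=True)
    g0=p-Q.apply([0,0,.019]);rv=(Q.inv()*T).as_rotvec()
    print('rot',rv.round(3),'g0',g0.round(3),'move',np.linalg.norm(np.array(g)-g0).round(3))
    for i in range(1,n+1):
        f=i/n;M=Q*R.from_rotvec(rv*f);t=g0+(np.array(g)-g0)*f+M.apply([0,0,.019])
        print(np.r_[Q.inv().apply(t-p),rv*f].round(3).tolist())
E
python3 -c "
from h import *
gg((.526,.06,.15),0,14,3)"
```

```text
rot [0.005 0.089 0.337] g0 [0.466 0.158 0.2  ] move 0.125
[0.008, 0.04, 0.007, 0.002, 0.03, 0.112]
[0.017, 0.081, 0.015, 0.003, 0.059, 0.224]
[0.025, 0.121, 0.022, 0.005, 0.089, 0.337]
```

```bash
python3 inch.py '[[0.008,0.04,0.007,0.002,0.03,0.112,0],[0.017,0.081,0.015,0.003,0.059,0.224,0],[0.025,0.121,0.022,0.005,0.089,0.337,0],[0.025,0.121,0.022,0.005,0.089,0.337,0],[0.025,0.121,0.022,0.005,0.089,0.337,0]]'
python3 -c "
from h import *
print(ctrl.get_state()['qpos'].round(3));blobs()
gg((.526,.06,.15),0,90,9);gg((.526,.06,.19),0,108,1)"
```

```text
time: 5.45
eef_pos: [0.5266, 0.0672, 0.1338]
tcp_rot: [0.992, 0.002, 0.001, -0.123]
contact_force: [0.1, 0.0, -1.0]
opening: 0.14
finger_force: 58.9
[-0.181  0.073  2.026  0.272  1.1    1.255]
scene green [(22, 337.7, 186.6), (306, 318.3, 192.7)]
scene brown [(33, 332.4, 187.4), (23, 244.1, 208.7), (61, 262.2, 219.0), (39, 250.2, 249.8), (21, 257.1, 250.9), (90, 264.9, 266.0)]
side green [(282, 342.9, 207.5)]
side brown [(25, 289.5, 178.8)]
rot [1.325 0.    0.007] g0 [0.527 0.063 0.153] move 0.004
[-0.0, -0.002, 0.0, 0.147, 0.0, 0.001]
[-0.0, -0.005, -0.0, 0.294, 0.0, 0.002]
[-0.0, -0.007, -0.001, 0.442, 0.0, 0.002]
[-0.0, -0.009, -0.002, 0.589, 0.0, 0.003]
[-0.0, -0.011, -0.004, 0.736, 0.0, 0.004]
[-0.001, -0.012, -0.005, 0.883, 0.0, 0.005]
[-0.001, -0.014, -0.007, 1.031, 0.0, 0.006]
[-0.001, -0.014, -0.01, 1.178, 0.0, 0.006]
[-0.001, -0.015, -0.012, 1.325, 0.0, 0.007]
rot [1.639e+00 1.000e-03 7.000e-03] g0 [0.527 0.063 0.153] move 0.037
[-0.001, -0.025, -0.057, 1.639, 0.001, 0.007]
```

```bash
python3 inch.py '[[0,-0.002,0,0.147,0,0,0],[0,-0.005,0,0.294,0,0,0],[0,-0.007,-0.001,0.442,0,0,0],[0,-0.009,-0.002,0.589,0,0,0],[0,-0.011,-0.004,0.736,0,0,0],[0,-0.012,-0.005,0.883,0,0,0],[0,-0.014,-0.007,1.031,0,0,0],[0,-0.014,-0.01,1.178,0,0,0],[0,-0.015,-0.012,1.325,0,0,0],[0,-0.015,-0.012,1.325,0,0,0]]'
python3 -c "
from h import *
print(ctrl.get_state()['qpos'].round(3))
gg((.526,.06,.175),0,106,2)
a=snap('scene');b=snap('side');w=snap('wrist')
cv2.imwrite('pics/p1.png',np.vstack([np.hstack([cv2.resize(a['pixels'][130:280,200:400],(400,300)),cv2.resize(b['pixels'][140:290,235:435],(400,300))]),cv2.resize(w['pixels'][50:350,120:520],(400,300))[:,:].repeat(1,0) if 0 else np.hstack([cv2.resize(w['pixels'],(480,300)),np.zeros((300,320,3),np.uint8)])])[:,:,::-1])"
```

```text
time: 6.8
eef_pos: [0.5266, 0.0791, 0.1482]
tcp_rot: [0.707, 0.002, -0.001, -0.707]
contact_force: [0.5, -0.4, -0.9]
opening: 0.139
finger_force: 59.0
[-0.495  0.53   1.981  1.156  1.857  0.569]
rot [0.28  0.004 0.001] g0 [0.527 0.06  0.148] move 0.027
[-0.0, -0.016, -0.0, 0.14, 0.002, 0.0]
[-0.001, -0.032, -0.001, 0.28, 0.004, 0.001]
```

View pics/p1.png

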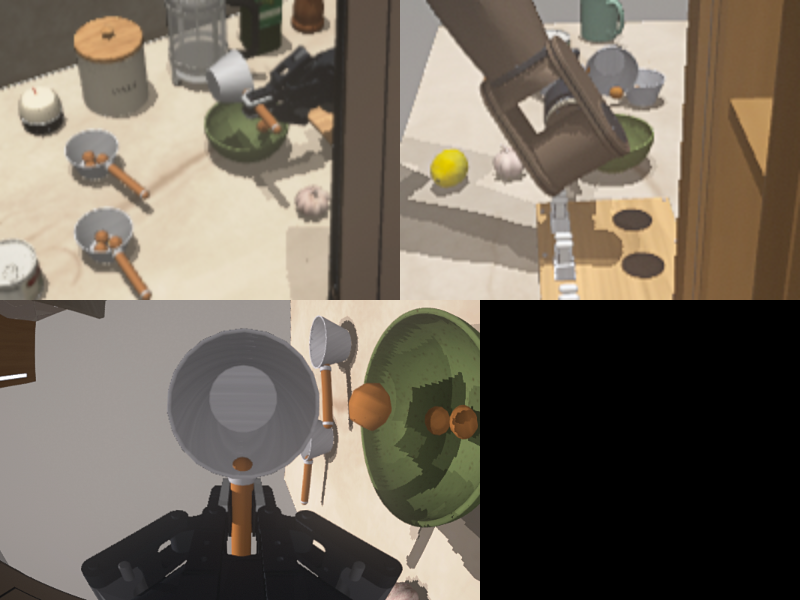

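Two nuts are in the bowl, at about (440,420) and (463,420) in the wrist part, and the third is falling over it at (370,407). The cup is empty.

```bash
python3 inch.py '[[0,-0.02,0,0,0,0,0],[0,-0.04,0,0,0,0,0],[0,-0.04,0,0,0,0,0]]'
python3 -c "
from h import *
gg((.50,.0,.24),0,0,10)"
```

```text
time: 7.32
eef_pos: [0.528, 0.0779, 0.1923]
tcp_rot: [0.708, 0.005, 0.003, -0.706]
contact_force: [0.5, -0.4, -0.6]
opening: 0.14
finger_force: 59.0
rot [-1.567 -0.007  0.011] g0 [0.528 0.059 0.192] move 0.081
[-0.003, -0.002, -0.006, -0.157, -0.001, 0.001]
[-0.006, -0.004, -0.013, -0.313, -0.001, 0.002]
[-0.008, -0.006, -0.02, -0.47, -0.002, 0.003]
[-0.011, -0.008, -0.027, -0.627, -0.003, 0.004]
[-0.014, -0.01, -0.035, -0.783, -0.003, 0.006]
[-0.017, -0.013, -0.043, -0.94, -0.004, 0.007]
[-0.02, -0.016, -0.052, -1.097, -0.005, 0.008]
[-0.022, -0.02, -0.06, -1.253, -0.005, 0.009]
[-0.025, -0.024, -0.069, -1.41, -0.006, 0.01]
[-0.028, -0.029, -0.078, -1.567, -0.007, 0.011]
```

```bash
python3 inch.py '[[-0.003,-0.002,-0.006,-0.157,0,0,0],[-0.006,-0.004,-0.013,-0.313,0,0,0],[-0.008,-0.006,-0.02,-0.47,0,0,0],[-0.011,-0.008,-0.027,-0.627,0,0,0],[-0.014,-0.01,-0.035,-0.783,0,0,0],[-0.017,-0.013,-0.043,-0.94,0,0,0],[-0.02,-0.016,-0.052,-1.097,0,0,0],[-0.022,-0.02,-0.06,-1.253,0,0,0],[-0.025,-0.024,-0.069,-1.41,0,0,0],[-0.028,-0.029,-0.078,-1.567,-0.007,0.011,0]]'
python3 -c "
from h import *
import pickle
c=snap('wrist');c['fish']=True;pickle.dump(c,open('w3.pkl','wb'))
gg((.42,-.225,.24),0,0,1)"
```

```text
time: 8.57
eef_pos: [0.4988, -0.0003, 0.2194]
tcp_rot: [1.0, 0.0, -0.003, 0.001]
contact_force: [-0.1, 0.7, -1.3]
opening: 0.149
finger_force: 59.0
rot [0.004 0.004 0.002] g0 [0.499 0.001 0.239] move 0.239
[-0.08, 0.226, 0.001, 0.004, 0.004, 0.002]
```

```bash
python3 inch.py '[[0,0.06,0,0,0,0,0],[-0.01,0.12,0,0,0,0,0],[-0.02,0.18,0,0,0,0,0],[-0.03,0.24,0,0,0,0,0],[-0.04,0.3,0,0,0,0,0],[-0.04,0.36,0,0,0,0,0],[-0.04,0.4,0,0,0,0,0],[-0.04,0.4,0,0,0,0,0],[-0.04,0.4,0,0,0,0,0]]'
python3 -c "
from h import *
import pickle
c=snap('wrist');c['fish']=True;pickle.dump(c,open('w4.pkl','wb'))
a=pickle.load(open('w3.pkl','rb'))
cv2.imwrite('pics/m2.png',np.vstack([a['pixels'][50:350],c['pixels'][50:350]])[:,:,::-1])
"
```

```text
time: 9.75
eef_pos: [0.4587, -0.3992, 0.2167]
tcp_rot: [1.0, -0.0, -0.003, -0.003]
contact_force: [0.4, -0.0, -0.6]
opening: 0.142
finger_force: 58.9
```

View pics/m2.png

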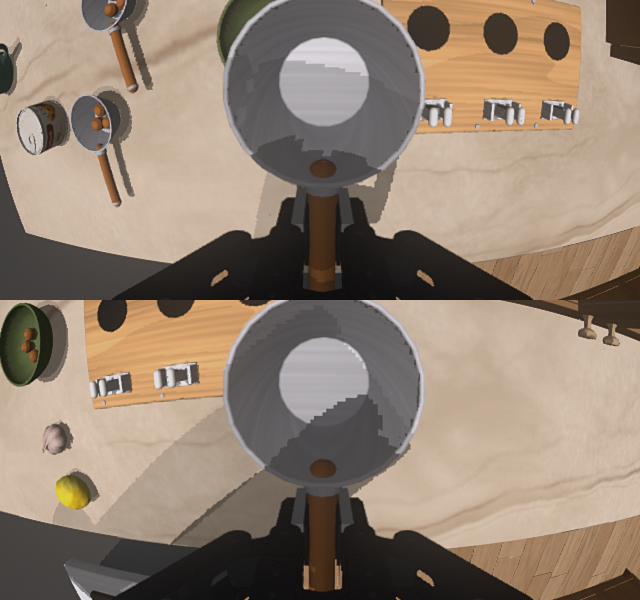

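```bash
python3 -c "
from h import *
import pickle
a=pickle.load(open('w3.pkl','rb'))['pixels'][50:190,400:590];b=pickle.load(open('w4.pkl','rb'))['pixels'][40:165,80:240]
f=lambda x:cv2.resize(x,None,fx=4,fy=4,interpolation=cv2.INTER_CUBIC)
A=f(a[70:]);B=f(b[50:]);o=np.zeros((A.shape[0]+B.shape[0],760,3),np.uint8);o[:A.shape[0],:A.shape[1]]=A;o[A.shape[0]:,:B.shape[1]]=B
print(A.shape,B.shape);cv2.imwrite('pics/z2.png',o[:,:,::-1])"
```

```text
(280, 760, 3) (300, 640, 3)
```

View pics/z2.png

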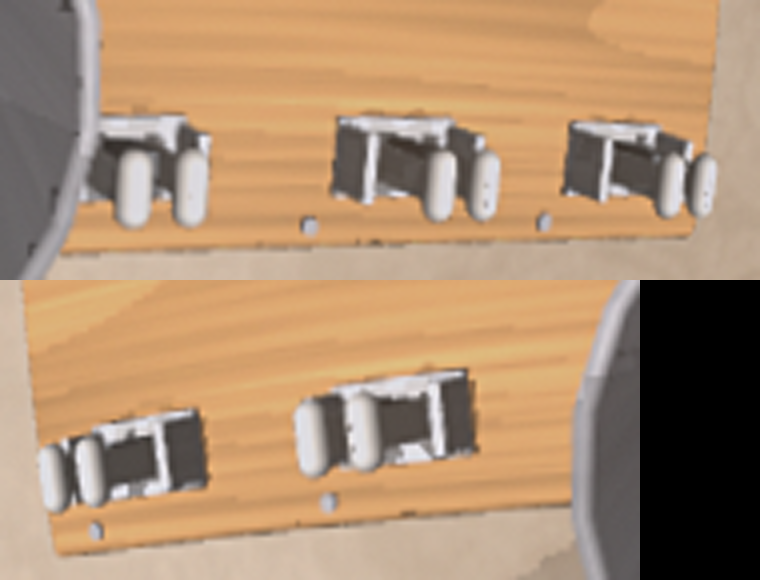

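The zoom shows jaw tips at mid (162,188), (462,186) and (687,185) in the upper part. In the lower part they are at (72,474) and (338,434).

```bash
python3 -c "
from h import *
import pickle
a=pickle.load(open('w3.pkl','rb'));b=pickle.load(open('w4.pkl','rb'))
A=lambda u,v:(a,400+u/4,120+v/4)
B=lambda u,v:(b,80+u/4,90+(v-280)/4)
for p,q in(((162,188),(72.5,474)),((462,186),(338,434.5))):
    print(tri([A(*p),B(*q)]),onz(*A(*p),.053).round(4),onz(*B(*q),.053).round(4))
print(onz(*A(687,185),.053).round(4))
# cup in hand: rim centre & base in wrist frame
s=ctrl.get_state();Q=R.from_quat(s['tcp_rot']);p=np.array(s['eef_pos']);print(s['contact_force'])
for n,u,v,z in(('rim',323.5,133,.019+.01-.0),('base',324,131,.019-.034)):
    w=onz(b,u,v,p[2]+ (z if n=='rim' else z));print(n,Q.inv().apply(w-p).round(4),w.round(4))
"
```

```text
(array([ 0.50869124, -0.12653478,  0.0512813 ]), [5.7154003575747387e-05, 5.715400357561651e-05]) [ 0.5091 -0.1258  0.053 ] [ 0.5088 -0.1281  0.053 ]
(array([ 0.51250668, -0.22664403,  0.051302  ]), [0.00013714126060800395, 0.00013714126060807532]) [ 0.5127 -0.2254  0.053 ] [ 0.5128 -0.2276  0.053 ]
[ 0.5171 -0.3251  0.053 ]
[ 0.25121612  1.1485293  -1.2216345 ]
rim [ 0.0654 -0.     -0.0294] [ 0.5246 -0.3989  0.2459]
base [0.0617 0.0004 0.0146] [ 0.5205 -0.3991  0.2019]
```

```bash
python3 -c "
from h import *
gg((.5493,-.3254,.09),2.2,0,3);gg((.5493,-.3254,.044),2.2,0,1)"
```

```text
rot [-0.006  0.006 -0.038] g0 [ 0.459 -0.399  0.236] move 0.187
[0.03, -0.024, 0.049, -0.002, 0.002, -0.013]
[0.061, -0.048, 0.097, -0.004, 0.004, -0.025]
[0.091, -0.073, 0.146, -0.006, 0.006, -0.038]
rot [-0.006  0.006 -0.038] g0 [ 0.459 -0.399  0.236] move 0.224
[0.092, -0.072, 0.192, -0.006, 0.006, -0.038]
```

```bash
python3 inch.py '[[0.03,-0.03,0.03,0,0,-0.02,0],[0.06,-0.06,0.06,-0.006,0.006,-0.038,0],[0.091,-0.073,0.1,-0.006,0.006,-0.038,0],[0.091,-0.073,0.14,-0.006,0.006,-0.038,0],[0.091,-0.073,0.14,-0.006,0.006,-0.038,0],[0.091,-0.073,0.14,-0.006,0.006,-0.038,0]]' 100
python3 -c "
from h import *
gg((.5493,-.3254,.044),2.2,0,1)"
```

```text
time: 10.55
eef_pos: [0.5499, -0.3264, 0.079]
tcp_rot: [1.0, 0.019, 0.001, 0.002]
contact_force: [-0.1, -0.1, -0.5]
opening: 0.131
finger_force: 97.6
rot [ 0.003 -0.002  0.   ] g0 [ 0.55  -0.326  0.098] move 0.054
[-0.001, -0.001, 0.054, 0.003, -0.002, 0.0]
```

```bash
python3 inch.py '[[0,0,0.02,0,0,0,0],[0,0,0.034,0,0,0,0],[0,0,0.042,0,0,0,0],[0,0,0.047,0,0,0,0],[0,0,0.047,0,0,0,0]]'
python3 inch.py '[[0,0,0.003,0,0,0,0],[0,0,0.006,0,0,0,0],[0,0,0.009,0,0,0,0],[0,0,0.009,0,0,0,0]]'
```

```text
time: 11.18
eef_pos: [0.5481, -0.3259, 0.0281]
tcp_rot: [1.0, 0.019, -0.001, 0.0]
contact_force: [0.0, -0.2, -6.0]
opening: 0.13
finger_force: 97.6
time: 11.68
eef_pos: [0.5487, -0.3266, 0.0265]
tcp_rot: [1.0, 0.02, -0.002, 0.0]
contact_force: [-12.4, 6.6, 22.4]
opening: 0.129
finger_force: 101.4
```

```bash
python3 inch.py '[[0,0,-0.004,0,0,0,0],[0,0,-0.004,0,0,0,0.25],[0,0,-0.004,0,0,0,0.4],[0,0,-0.004,0,0,0,0.4],[0,0,-0.03,0,0,0,0.4],[0,0,-0.08,0,0,0,0.4],[0,0,-0.13,0,0,0,0.4],[-0.03,0,-0.17,0,0,0,0.4],[-0.06,0,-0.19,0,0,0,0.4],[-0.06,0,-0.19,0,0,0,0.4]]' 60
python3 -c "
from h import *
c=snap('wrist');b=snap('side');o=np.zeros((300,800,3),np.uint8)
o[:,:480]=cv2.resize(c['pixels'],(480,300));x=cv2.resize(b['pixels'][215:335,290:400],None,fx=2.5,fy=2.5);o[:,500:775]=x
cv2.imwrite('pics/r1.png',o[:,:,::-1])
import pickle;c['fish']=True;pickle.dump(c,open('w5.pkl','wb'));blobs()"
```

```text
time: 12.92
eef_pos: [0.4892, -0.3295, 0.2138]
tcp_rot: [1.0, 0.018, 0.002, 0.003]
contact_force: [0.2, 0.0, -0.9]
opening: 0.401
finger_force: 0.0
scene green [(692, 323.6, 191.7)]
scene brown [(24, 431.5, 162.7), (25, 317.3, 198.2), (24, 244.1, 208.6), (62, 262.2, 219.0), (38, 250.3, 249.7), (22, 257.2, 250.9), (89, 264.9, 266.0)]
side green [(339, 340.7, 207.5)]
side brown [(15, 286.5, 178.9), (20, 334.2, 184.8), (13, 340.2, 213.1), (15, 327.5, 290.1)]
```

View pics/r1.png

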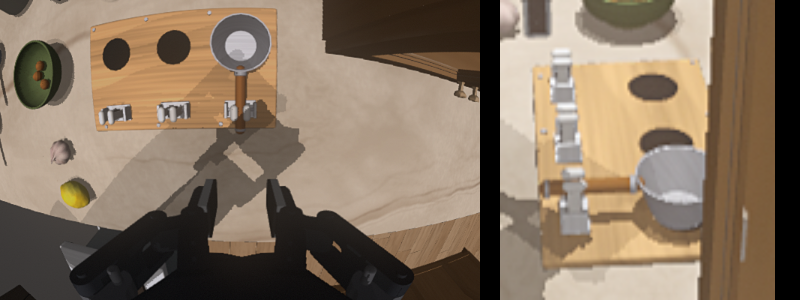

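The wrist part shows the scoop on pad 2 with its handle over the clip at about (240,108). The bowl holds three nuts at (40,75). I'll check the snap numerically from the brown width along the handle.

```bash
python3 -c "
from h import *
import pickle
c=pickle.load(open('w5.pkl','rb'));P=c['pixels'].astype(int)
for r in range(92,178,3):
    row=P[r,305:340];b=(row[:,0]>1.45*row[:,1]+8);w=(row.min(1)>110)&(row.max(1)-row.min(1)<25)
    print(r,''.join('B' if x else 'W' if y else '.' for x,y in zip(b,w)))
"
```

```text
92 WWWWWWWW................WWWWWWWWW..
95 ........WWWWWWWWWWWWWWW............
98 .........W.WWWWWWWWWWW.............
101 ...................................
104 ...........BBBBB.B.................
107 ............BBBB...................
110 ............B.BBB..................
113 ..............B.B..................
116 ..........B.BB..B..................
119 ...........B..BB...................
122 ..........BB.B.B...................
125 ...........BBBB.B..................
128 ..........BB.BB.B..................
131 ............BBBBB..................
134 WWWWWWWWW.BBBBBB.......WWWWWWWWWWWW
137 WWWWWWWWW.BBBB.BB.......WWWWWWWW...
140 WWWWWWW....BBBB.BBB....WWW.........
143 WWWWWWWWWWW..BBBBB..WWWWWWW........
146 WWWWWWWWWWW..BB.B...WWW.W..........
149 WWWWWWWWWWW..BBBBB..W..............
152 WWWWWWWWWWW..BB....................
155 WWWWWWWWWWW........................
158 ...WWWWWWW.........................
161 ...................................
164 ...................................
167 ...................................
170 ...................................
173 ...................................
176 ...................................
```

```bash
python3 -c "
from h import *
gg((.443,.2973,.20),5.1,0,1)"
```

```text
rot [ 0.     0.001 -0.051] g0 [ 0.489 -0.328  0.229] move 0.628
[-0.023, -0.627, 0.029, 0.0, 0.001, -0.051]
```

```bash
python3 inch.py '[[0,-0.06,0,0,0,0,0.4],[0,-0.12,0,0,0,0,0.4],[0,-0.18,0,0,0,0,0.4],[0,-0.24,0,0,0,0,0.4],[0,-0.3,0,0,0,0,0.4],[0,-0.36,0,0,0,0,0.5],[-0.01,-0.42,0,0,0,-0.02,0.5],[-0.015,-0.48,0.01,0,0,-0.03,0.5],[-0.02,-0.54,0.02,0,0,-0.04,0.5],[-0.023,-0.595,0.03,0,0,-0.05,0.5]]'
python3 -c "
from h import *
import pickle
blobs()
c=snap('wrist');c['fish']=True;pickle.dump(c,open('w6.pkl','wb'))
h=cv2.cvtColor(c['pixels'],cv2.COLOR_RGB2HSV)
m=cv2.inRange(h,(5,130,60),(14,255,255));m[260:]=0
N,l,st,ce=cv2.connectedComponentsWithStats(m)
for i in range(1,N):
    if st[i,4]>30:
        ys,xs=np.where(l==i);j=ys.argmax();k=ys.argmin();print(st[i].tolist(),ce[i].round(1),'bottom',xs[ys==ys.max()].mean(),ys.max(),onz(c,xs[ys==ys.max()].mean(),ys.max(),.034).round(3),'top',onz(c,xs[ys==ys.min()].mean(),ys.min(),.034).round(3))
g=cv2.inRange(h,(0,0,70),(179,40,175))
gg((.443,.2973,.034),5.1,0,1)
cv2.imwrite('pics/w6.png',c['pixels'][:,:,::-1])
"
```

```text
time: 14.38
eef_pos: [0.4429, 0.2677, 0.1786]
tcp_rot: [0.999, 0.045, -0.001, 0.001]
contact_force: [1.0, -0.7, 0.3]
opening: 0.502
finger_force: 0.0
scene green [(627, 323.1, 192.0)]
scene brown [(34, 317.0, 198.6), (41, 265.1, 221.3), (36, 250.2, 249.8), (20, 257.2, 250.8), (19, 260.1, 259.1), (36, 268.6, 271.2)]
side green [(357, 341.0, 207.4)]
side brown [(24, 335.3, 184.5), (15, 329.6, 290.0)]
[355, 0, 29, 76, 1039] [369.   37.2] bottom 371.5 75 [0.546 0.235 0.034] top [0.617 0.249 0.034]
[516, 47, 21, 30, 359] [525.8  61.6] bottom 522.0 76 [0.577 0.075 0.034] top [0.611 0.07  0.034]
[373, 79, 11, 5, 34] [378.4  81.1] bottom 378.0 83 [0.539 0.229 0.034] top [0.543 0.225 0.034]
[528, 81, 14, 17, 186] [534.3  88.9] bottom 535.5 97 [0.559 0.052 0.034] top [0.576 0.056 0.034]
[284, 91, 18, 17, 248] [292.8  99. ] bottom 292.5 107 [0.509 0.304 0.034] top [0.524 0.305 0.034]
[273, 110, 18, 17, 240] [281.9 118.2] bottom 281.5 126 [0.491 0.313 0.034] top [0.506 0.313 0.034]
[295, 110, 19, 17, 244] [303.9 117.9] bottom 303.5 126 [0.492 0.292 0.034] top [0.507 0.294 0.034]
[287, 147, 10, 5, 43] [291.4 149. ] bottom 291.0 151 [0.468 0.302 0.034] top [0.472 0.302 0.034]
[285, 163, 14, 20, 225] [291.5 171.1] bottom 287.5 182 [0.438 0.303 0.034] top [0.457 0.301 0.034]
[287, 202, 13, 30, 261] [292.  219.1] bottom 293.0 231 [0.387 0.295 0.034] top [0.418 0.302 0.034]
rot [0.003 0.004 0.004] g0 [0.442 0.268 0.197] move 0.166
[0.004, -0.03, 0.163, 0.003, 0.004, 0.004]
```

View pics/w6.png

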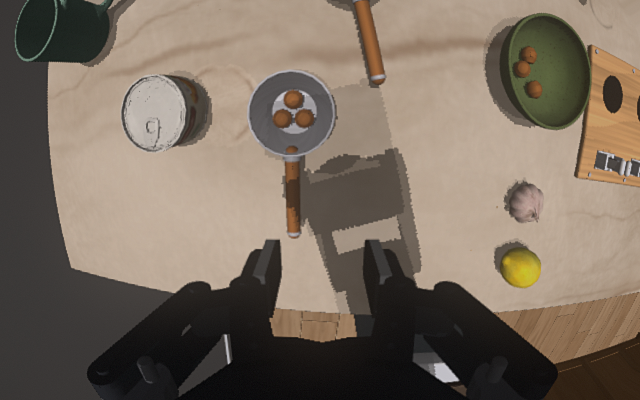

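R's rim is at (291,113) and its handle end at (293,236). The gripper is about 30 mm to the right of it. P's handle end is at (378,78).

```bash
python3 -c "
from h import *
import pickle
c=pickle.load(open('w6.pkl','rb'))
for n,u,v,z in(('Rrim',291,113,.044),('Rend',293.5,236,.034),('root',291.5,155,.034),('Pend',378,79,.034),('Pup',361,0,.034),('bowl',545,70,.056),('g',526,202,.025)):print(n,onz(c,u,v,z).round(4))
gg((.443,.299,.034),4,0,1)"
```

```text
Rrim [0.5041 0.3038 0.044 ]
Rend [0.3816 0.2939 0.034 ]
root [0.4644 0.3013 0.034 ]
Pend [0.543 0.229 0.034]
Pup [0.6166 0.2515 0.034 ]
bowl [0.5866 0.0607 0.056 ]
g [0.4391 0.0283 0.025 ]
rot [0.003 0.004 0.023] g0 [0.442 0.268 0.197] move 0.166
[0.004, -0.032, 0.163, 0.003, 0.004, 0.023]
```

```bash
python3 inch.py '[[0.001,-0.031,0.03,0,0.004,0.013,0.5],[0.001,-0.031,0.08,0,0.004,0.013,0.5],[0.001,-0.031,0.125,0,0.004,0.013,0.5],[0.001,-0.031,0.155,0,0.004,0.013,0.5],[0.001,-0.031,0.163,0,0.004,0.013,0.5],[0.001,-0.031,0.163,0,0.004,0.013,0.5],[0.001,-0.031,0.163,0,0.004,0.013,0],[0.001,-0.031,0.163,0,0.004,0.013,0],[0.001,-0.031,0.163,0,0.004,0.013,0],[0.001,-0.031,0.163,0,0.004,0.013,0]]' 60
python3 inch.py '[[0,0,-0.03,0,0,0,0],[0,0,-0.07,0,0,0,0],[0,0,-0.12,0,0,0,0],[0,0,-0.17,0,0,0,0],[0,0,-0.17,0,0,0,0]]'
python3 -c "
from h import *
blobs()
gg((.526,.06,.15),0,14,6)"
```

```text
time: 15.78
eef_pos: [0.4431, 0.2964, 0.0183]
tcp_rot: [0.999, 0.037, 0.003, 0.0]
contact_force: [-1.7, -0.3, 4.8]
opening: 0.141
finger_force: 58.6
time: 16.4
eef_pos: [0.4437, 0.2972, 0.1918]
tcp_rot: [0.999, 0.038, 0.006, -0.001]
contact_force: [-0.1, 0.3, -1.6]
opening: 0.139
finger_force: 58.4
scene green [(610, 323.1, 192.0)]
scene brown [(32, 317.0, 198.4), (15, 240.7, 202.9), (33, 266.2, 222.2)]
side green [(360, 341.1, 207.4)]
side brown [(23, 335.0, 184.5)]
rot [0.246 0.006 0.075] g0 [0.441 0.296 0.205] move 0.257
[0.011, 0.039, 0.009, 0.041, 0.001, 0.012]
[0.022, 0.079, 0.019, 0.082, 0.002, 0.025]
[0.034, 0.118, 0.028, 0.123, 0.003, 0.037]
[0.045, 0.158, 0.037, 0.164, 0.004, 0.05]
[0.056, 0.197, 0.046, 0.205, 0.005, 0.062]
[0.068, 0.237, 0.056, 0.246, 0.006, 0.075]
```

```bash
python3 inch.py '[[0.011,0.039,0.009,0.041,0.001,0.012,0],[0.022,0.079,0.019,0.082,0.002,0.025,0],[0.034,0.118,0.028,0.123,0.003,0.037,0],[0.045,0.158,0.037,0.164,0.004,0.05,0],[0.056,0.197,0.046,0.205,0.005,0.062,0],[0.068,0.237,0.056,0.246,0.006,0.075,0],[0.068,0.237,0.056,0.246,0.006,0.075,0],[0.068,0.237,0.056,0.246,0.006,0.075,0]]'
python3 -c "
from h import *
blobs()
gg((.526,.06,.15),0,92,9)"
```

```text
time: 17.5
eef_pos: [0.5256, 0.0651, 0.1296]
tcp_rot: [0.992, -0.001, -0.002, -0.122]
contact_force: [-0.4, -0.5, -2.2]
opening: 0.136
finger_force: 58.5
scene green [(275, 317.4, 192.9), (24, 338.0, 187.8)]
scene brown [(35, 333.3, 189.0), (22, 244.0, 208.7), (61, 262.2, 219.0)]
side green [(255, 344.3, 206.9)]
side brown [(22, 332.2, 289.9)]
rot [ 1.361  0.002 -0.   ] g0 [0.526 0.061 0.149] move 0.001
[-0.0, -0.003, -0.0, 0.151, 0.0, -0.0]
[-0.0, -0.005, -0.001, 0.302, 0.0, -0.0]
[-0.0, -0.008, -0.002, 0.454, 0.001, -0.0]
[-0.0, -0.01, -0.004, 0.605, 0.001, -0.0]
[-0.0, -0.012, -0.006, 0.756, 0.001, -0.0]
[-0.0, -0.014, -0.008, 0.907, 0.001, -0.0]
[-0.0, -0.016, -0.01, 1.058, 0.002, -0.0]
[-0.0, -0.017, -0.013, 1.21, 0.002, -0.0]
[-0.0, -0.018, -0.016, 1.361, 0.002, -0.0]
```

```bash
python3 inch.py '[[0,-0.003,0,0.151,0,0,0],[0,-0.005,-0.001,0.302,0,0,0],[0,-0.008,-0.002,0.454,0,0,0],[0,-0.01,-0.004,0.605,0,0,0],[0,-0.012,-0.006,0.756,0,0,0],[0,-0.014,-0.008,0.907,0,0,0],[0,-0.016,-0.01,1.058,0,0,0],[0,-0.017,-0.013,1.21,0,0,0],[0,-0.018,-0.016,1.361,0,0,0],[0,-0.018,-0.016,1.361,0,0,0]]'
python3 inch.py '[[0,0,0,0.05,0,0,0],[0,-0.02,0,0.05,0,0,0],[0,-0.04,0,0,0,0,0],[0,-0.04,0,0,0,0,0]]'
python3 -c "
from h import *
import pickle
c=snap('wrist');c['fish']=True;pickle.dump(c,open('w7.pkl','wb'))
h=cv2.cvtColor(c['pixels'],cv2.COLOR_RGB2HSV)
m=cv2.inRange(h,(5,130,50),(14,255,255))
N,l,st,ce=cv2.connectedComponentsWithStats(m)
print([(st[i].tolist(),ce[i].round().tolist()) for i in range(1,N) if st[i,4]>60])
gg((.50,.0,.24),2.2,0,10)"
```

```text
time: 18.85
eef_pos: [0.5262, 0.0798, 0.1496]
tcp_rot: [-0.695, 0.001, 0.002, 0.719]
contact_force: [-0.2, 0.8, -0.5]
opening: 0.141
finger_force: 58.7
time: 19.35
eef_pos: [0.5282, 0.0768, 0.1942]
tcp_rot: [-0.696, -0.003, -0.002, 0.718]
contact_force: [0.4, 0.3, -1.3]
opening: 0.141
finger_force: 58.7
[([0, 12, 66, 103, 3446], [30.0, 62.0]), ([471, 99, 13, 67, 540], [477.0, 132.0]), ([601, 117, 39, 100, 2513], [625.0, 167.0]), ([425, 147, 14, 19, 86], [433.0, 155.0]), ([309, 211, 25, 17, 316], [321.0, 219.0]), ([307, 244, 30, 98, 2394], [322.0, 293.0])]
rot [-1.603 -0.034 -0.026] g0 [0.528 0.058 0.192] move 0.08
[-0.003, -0.002, -0.006, -0.16, -0.003, -0.003]
[-0.006, -0.004, -0.012, -0.321, -0.007, -0.005]
[-0.008, -0.006, -0.019, -0.481, -0.01, -0.008]
[-0.011, -0.009, -0.026, -0.641, -0.014, -0.01]
[-0.014, -0.011, -0.034, -0.802, -0.017, -0.013]
[-0.017, -0.014, -0.042, -0.962, -0.02, -0.016]
[-0.019, -0.018, -0.05, -1.122, -0.024, -0.018]
[-0.022, -0.022, -0.059, -1.282, -0.027, -0.021]
[-0.025, -0.026, -0.067, -1.443, -0.03, -0.023]
[-0.027, -0.031, -0.076, -1.603, -0.034, -0.026]
```

```bash
python3 inch.py '[[-0.003,-0.002,-0.006,-0.16,-0.003,-0.003,0],[-0.006,-0.004,-0.012,-0.321,-0.007,-0.005,0],[-0.008,-0.006,-0.019,-0.481,-0.01,-0.008,0],[-0.011,-0.009,-0.026,-0.641,-0.014,-0.01,0],[-0.014,-0.011,-0.034,-0.802,-0.017,-0.013,0],[-0.017,-0.014,-0.042,-0.962,-0.02,-0.016,0],[-0.019,-0.018,-0.05,-1.122,-0.024,-0.018,0],[-0.022,-0.022,-0.059,-1.282,-0.027,-0.021,0],[-0.025,-0.026,-0.067,-1.443,-0.03,-0.023,0],[-0.027,-0.031,-0.076,-1.603,-0.034,-0.026,0]]'
python3 -c "
from h import *
gg((.5455,-.2253,.1),2.2,0,4)"
```

```text
time: 20.65
eef_pos: [0.4993, -0.0, 0.2192]
tcp_rot: [1.0, 0.019, -0.003, 0.001]
contact_force: [-0.0, 0.3, -0.8]
opening: 0.139
finger_force: 58.7
rot [0.002 0.006 0.   ] g0 [ 0.499 -0.     0.238] move 0.268
[0.01, 0.057, 0.035, 0.0, 0.001, 0.0]
[0.019, 0.113, 0.069, 0.001, 0.003, 0.0]
[0.029, 0.17, 0.104, 0.001, 0.004, 0.0]
[0.038, 0.227, 0.138, 0.002, 0.006, 0.0]
```

```bash
python3 inch.py '[[0.01,0.057,0,0,0,0,0],[0.019,0.113,0,0,0.003,0,0],[0.029,0.17,0.02,0.001,0.004,0,0],[0.038,0.227,0.05,0.002,0.006,0,0],[0.038,0.227,0.1,0.002,0.006,0,0],[0.038,0.227,0.138,0.002,0.006,0,0],[0.038,0.227,0.138,0.002,0.006,0,0],[0.038,0.227,0.138,0.002,0.006,0,0]]' 100
python3 -c "
from h import *
gg((.5455,-.2253,.044),2.2,0,1)"
```

```text
time: 21.65
eef_pos: [0.5467, -0.2252, 0.0822]
tcp_rot: [1.0, 0.019, 0.002, -0.002]
contact_force: [0.2, -1.6, 0.9]
opening: 0.122
finger_force: 97.5
rot [-0.004 -0.003  0.   ] g0 [ 0.547 -0.225  0.101] move 0.057
[-0.001, 0.0, 0.057, -0.004, -0.003, 0.0]
```

```bash
python3 inch.py '[[0,0,0.02,0,0,0,0],[-0.001,0,0.036,-0.004,-0.003,0,0],[-0.001,0,0.046,-0.004,-0.003,0,0],[-0.001,0,0.052,-0.004,-0.003,0,0],[-0.001,0,0.052,-0.004,-0.003,0,0]]'
python3 inch.py '[[0,0,0.003,0,0,0,0],[0,0,0.006,0,0,0,0],[0,0,0.008,0,0,0,0],[0,0,0.008,0,0,0,0]]'
```

```text
time: 22.28
eef_pos: [0.545, -0.2252, 0.0291]
tcp_rot: [1.0, 0.019, -0.001, -0.0]
contact_force: [-2.0, -0.9, 1.1]
opening: 0.124
finger_force: 98.4
time: 22.78
eef_pos: [0.5451, -0.2254, 0.0287]
tcp_rot: [1.0, 0.02, -0.003, -0.001]
contact_force: [-20.2, 6.7, 38.5]
opening: 0.127
finger_force: 103.4
```

```bash
python3 inch.py '[[0,0,-0.007,0,0,0,0],[0,0,-0.007,0,0,0,0.25],[0,0,-0.007,0,0,0,0.4],[0,0,-0.007,0,0,0,0.4],[0,0,-0.03,0,0,0,0.4],[0,0,-0.08,0,0,0,0.4],[0,0,-0.13,0,0,0,0.4],[-0.03,0,-0.17,0,0,0,0.4],[-0.06,0,-0.19,0,0,0,0.4],[-0.06,0,-0.19,0,0,0,0.4]]' 60
python3 -c "
from h import *
import pickle
c=snap('wrist');c['fish']=True;pickle.dump(c,open('w8.pkl','wb'));P=c['pixels'].astype(int)
cv2.imwrite('pics/w8.png',c['pixels'][:,:,::-1])
for r in range(125,175,3):
    row=P[r,295:430];b=(row[:,0]>1.45*row[:,1]+8);w=(row.min(1)>110)&(row.max(1)-row.min(1)<25)
    print(r,''.join('B' if x else 'W' if y else '.' for x,y in zip(b,w)))
blobs()
gg((.59,.235,.2),19,0,1)
"
```

```text
time: 24.02
eef_pos: [0.4855, -0.2279, 0.2133]
tcp_rot: [1.0, 0.018, 0.001, 0.001]
contact_force: [0.1, -0.4, -0.1]
opening: 0.401
finger_force: 0.0
125 .......................BBBBBBBB..........................................................................................BBBBBBB.B.....
128 ........................BBBBB.............................................................................................BBBBBBB......
131 .......................BBBBBBB.B...........................................................................................BBBBBB......
134 .......WWWWWWWWWWWWWW..BBBBBBBB.....WWWWWWWWW...........................................................................BBBBBBBBB......
137 ...........WWWWWWWWWW..BBBBBBB......WWWWWWW........................................................WWWWWWWWWWWWW........BBBBBBBBB.WWWW.
140 ......WWWW..WWWWWWWW...BBBBBBBBB....W...............................................................WWWWWWWW...........BBBBBBBB.B.W....
143 ......WWWW..WWWWWWWWWWW.BBBBBBB....................................................................WWWWWWW.
[... 1089 characters left out ...]
...........WWW.............................BBBBB...........
170 ......................................................................................................................BBBBBBBBB........
173 ....................................................................................................................WWWWWWWWWWWW.......
scene green [(583, 323.6, 191.0)]
scene brown [(13, 433.1, 163.8), (57, 319.7, 196.9), (23, 326.2, 201.3), (24, 244.1, 208.7), (59, 262.3, 218.9)]
side green [(319, 341.4, 207.4)]
side brown [(21, 335.0, 184.6), (20, 330.7, 262.9), (21, 332.4, 290.0)]
rot [-0.002  0.001 -0.294] g0 [ 0.486 -0.227  0.229] move 0.475
[0.122, -0.458, 0.03, -0.002, 0.001, -0.294]
```

```bash
python3 inch.py '[[0.015,-0.06,0,0,0,-0.03,0.4],[0.03,-0.115,0,0,0,-0.06,0.4],[0.045,-0.17,0,0,0,-0.09,0.4],[0.06,-0.225,0,0,0,-0.12,0.4],[0.075,-0.28,0,0,0,-0.15,0.4],[0.09,-0.335,0,0,0,-0.18,0.5],[0.1,-0.39,0.01,0,0,-0.21,0.5],[0.1,-0.44,0.02,0,0,-0.24,0.5],[0.1,-0.465,0.03,0,0,-0.258,0.5],[0.1,-0.465,0.03,0,0,-0.258,0.5]]'
python3 -c "
from h import *
import pickle
blobs()
c=snap('wrist');c['fish']=True;pickle.dump(c,open('w9.pkl','wb'))
cv2.imwrite('pics/w9.png',c['pixels'][:,:,::-1])
gg((.599,.246,.034),17,0,1)"
```

```text
time: 25.42
eef_pos: [0.5663, 0.2431, 0.1779]
tcp_rot: [0.989, 0.149, -0.003, 0.0]
contact_force: [0.1, 0.3, 0.1]
opening: 0.502
finger_force: 0.0
scene green [(563, 323.9, 191.1)]
scene brown [(98, 321.8, 198.4), (25, 244.2, 208.8), (30, 258.4, 215.9)]
side green [(349, 341.3, 207.3)]
side brown [(15, 339.3, 183.8), (18, 329.1, 263.1), (13, 335.8, 289.8)]
rot [-0.     0.002 -0.001] g0 [0.568 0.241 0.2  ] move 0.169
[0.032, 0.004, 0.166, -0.0, 0.002, -0.001]
```

View pics/w9.png

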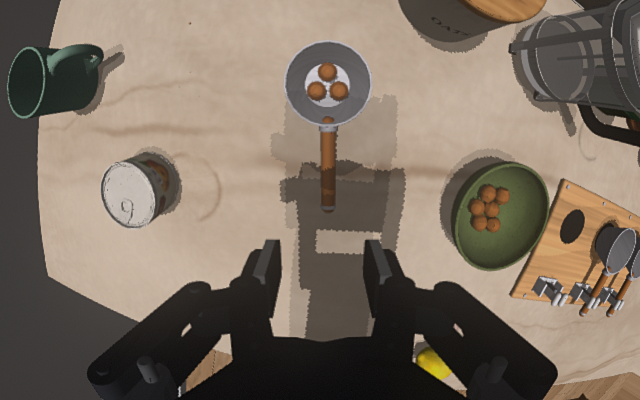

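The bowl holds all six nuts. P's rim is at (328,83) and its handle end at (328,210), in line with the gripper.

```bash
python3 -c "
from h import *
import pickle
c=pickle.load(open('w9.pkl','rb'))
r=onz(c,328,83,.044);e=onz(c,328,210,.034);print(r,e,np.degrees(np.arctan2(*(r-e)[[1,0]])))
y=np.arctan2(*(r-e)[[1,0]]);u=np.array([np.cos(y),np.sin(y),0]);ax=e+.0613*u
print(ax,np.linalg.norm(r-e));gg((ax[0],ax[1],.034),np.degrees(y),0,1)"
```

```text
[0.65716835 0.26420912 0.044     ] [0.54080464 0.22793465 0.034     ] 17.31400704647215
[0.59932702 0.24617804 0.034     ] 0.1222961615638035
rot [-0.     0.002 -0.007] g0 [0.568 0.241 0.2  ] move 0.169
[0.032, 0.004, 0.166, -0.0, 0.002, -0.007]
```

```bash
python3 inch.py '[[0.03,0.004,0.03,0,0.002,-0.006,0.5],[0.03,0.004,0.08,0,0.002,-0.006,0.5],[0.03,0.004,0.125,0,0.002,-0.006,0.5],[0.03,0.004,0.155,0,0.002,-0.006,0.5],[0.03,0.004,0.166,0,0.002,-0.006,0.5],[0.03,0.004,0.166,0,0.002,-0.006,0.5],[0.03,0.004,0.166,0,0.002,-0.006,0],[0.03,0.004,0.166,0,0.002,-0.006,0],[0.03,0.004,0.166,0,0.002,-0.006,0],[0.03,0.004,0.166,0,0.002,-0.006,0]]' 60
python3 inch.py '[[0,0,-0.03,0,0,0,0],[0,0,-0.07,0,0,0,0],[0,0,-0.12,0,0,0,0],[0,0,-0.17,0,0,0,0],[0,0,-0.17,0,0,0,0]]'
python3 -c "
from h import *
blobs()
gg((.526,.06,.15),0,14,5)"
```

```text
time: 26.82
eef_pos: [0.5986, 0.2461, 0.017]
tcp_rot: [0.989, 0.15, 0.002, -0.0]
contact_force: [-1.4, -1.9, 6.1]
opening: 0.143
finger_force: 58.7
time: 27.45
eef_pos: [0.5999, 0.247, 0.191]
tcp_rot: [0.989, 0.15, 0.006, -0.001]
contact_force: [0.1, -0.2, -1.8]
opening: 0.139
finger_force: 58.6
scene green [(581, 323.9, 190.9)]
scene brown [(103, 321.8, 198.5)]
side green [(343, 341.2, 207.3)]
side brown [(17, 328.9, 263.1)]
rot [0.242 0.037 0.301] g0 [0.597 0.246 0.204] move 0.206
[-0.024, 0.03, 0.011, 0.048, 0.007, 0.06]
[-0.049, 0.061, 0.021, 0.097, 0.015, 0.12]
[-0.073, 0.091, 0.032, 0.145, 0.022, 0.18]
[-0.097, 0.122, 0.042, 0.193, 0.029, 0.24]
[-0.121, 0.152, 0.053, 0.242, 0.037, 0.301]
```

```bash
python3 inch.py '[[-0.024,0.03,0.011,0.048,0.007,0.06,0],[-0.049,0.061,0.021,0.097,0.015,0.12,0],[-0.073,0.091,0.032,0.145,0.022,0.18,0],[-0.097,0.122,0.042,0.193,0.029,0.24,0],[-0.119,0.154,0.053,0.242,0.037,0.301,0],[-0.119,0.154,0.053,0.242,0.037,0.301,0],[-0.119,0.154,0.053,0.242,0.037,0.301,0]]'
python3 -c "
from h import *
blobs()
gg((.528,.057,.15),0,92,9)"
```

```text
time: 28.42
eef_pos: [0.5284, 0.0639, 0.1304]
tcp_rot: [0.992, -0.001, -0.001, -0.122]
contact_force: [1.6, 0.4, -1.5]
opening: 0.139
finger_force: 58.8
scene green [(17, 337.6, 186.7), (254, 317.3, 192.1)]
scene brown [(38, 332.9, 187.6)]
side green [(266, 342.6, 207.1)]
side brown [(20, 329.0, 263.2)]
rot [1.361e+00 0.000e+00 1.000e-03] g0 [0.529 0.06  0.15 ] move 0.003
[-0.0, -0.003, -0.0, 0.151, 0.0, 0.0]
[-0.0, -0.005, -0.001, 0.302, 0.0, 0.0]
[-0.0, -0.007, -0.002, 0.454, 0.0, 0.0]
[-0.001, -0.01, -0.004, 0.605, 0.0, 0.0]
[-0.001, -0.011, -0.006, 0.756, 0.0, 0.001]
[-0.001, -0.013, -0.008, 0.907, 0.0, 0.001]
[-0.001, -0.014, -0.01, 1.058, 0.0, 0.001]
[-0.001, -0.015, -0.013, 1.21, 0.0, 0.001]
[-0.001, -0.016, -0.016, 1.361, 0.0, 0.001]
```

```bash
python3 inch.py '[[0,-0.003,0,0.151,0,0,0],[0,-0.005,-0.001,0.302,0,0,0],[0,-0.007,-0.002,0.454,0,0,0],[0,-0.01,-0.004,0.605,0,0,0],[0,-0.011,-0.006,0.756,0,0,0],[0,-0.013,-0.008,0.907,0,0,0],[0,-0.014,-0.01,1.058,0,0,0],[0,-0.015,-0.013,1.21,0,0,0],[0,-0.016,-0.016,1.361,0,0,0],[0,-0.016,-0.016,1.361,0,0,0]]'
python3 inch.py '[[0,0,0,0.05,0,0,0],[0,-0.02,0,0.05,0,0,0],[0,-0.04,0,0,0,0,0],[0,-0.04,0,0,0,0,0]]'
python3 -c "
from h import *
c=snap('wrist')
h=cv2.cvtColor(c['pixels'],cv2.COLOR_RGB2HSV)
m=cv2.inRange(h,(5,130,50),(14,255,255))
N,l,st,ce=cv2.connectedComponentsWithStats(m)
print([(st[i].tolist(),ce[i].round().tolist()) for i in range(1,N) if st[i,4]>60])
gg((.50,.0,.24),2.2,0,10)"
```

```text
time: 29.78
eef_pos: [0.529, 0.0765, 0.1492]
tcp_rot: [-0.695, 0.001, 0.002, 0.719]
contact_force: [0.4, 0.5, -1.9]
opening: 0.139
finger_force: 58.9
time: 30.28
eef_pos: [0.5306, 0.0737, 0.194]
tcp_rot: [-0.696, -0.003, -0.003, 0.718]
contact_force: [0.8, -1.0, -1.4]
opening: 0.141
finger_force: 58.9
[([0, 12, 67, 104, 3564], [31.0, 64.0]), ([596, 120, 44, 104, 2872], [623.0, 170.0]), ([425, 149, 13, 19, 80], [432.0, 157.0]), ([311, 211, 24, 17, 321], [322.0, 219.0]), ([307, 244, 31, 98, 2430], [321.0, 293.0])]
rot [-1.603 -0.035 -0.026] g0 [0.53  0.055 0.192] move 0.079
[-0.003, -0.002, -0.006, -0.16, -0.003, -0.003]
[-0.006, -0.004, -0.012, -0.321, -0.007, -0.005]
[-0.009, -0.006, -0.018, -0.481, -0.01, -0.008]
[-0.012, -0.009, -0.025, -0.641, -0.014, -0.01]
[-0.015, -0.011, -0.032, -0.802, -0.017, -0.013]
[-0.018, -0.014, -0.04, -0.962, -0.021, -0.015]
[-0.021, -0.018, -0.048, -1.122, -0.024, -0.018]
[-0.024, -0.022, -0.056, -1.283, -0.028, -0.021]
[-0.027, -0.026, -0.065, -1.443, -0.031, -0.023]
[-0.03, -0.031, -0.073, -1.603, -0.035, -0.026]
```

```bash
python3 inch.py '[[-0.003,-0.002,-0.006,-0.16,-0.003,-0.003,0],[-0.006,-0.004,-0.012,-0.321,-0.007,-0.005,0],[-0.009,-0.006,-0.018,-0.481,-0.01,-0.008,0],[-0.012,-0.009,-0.025,-0.641,-0.014,-0.01,0],[-0.015,-0.011,-0.032,-0.802,-0.017,-0.013,0],[-0.018,-0.014,-0.04,-0.962,-0.021,-0.015,0],[-0.021,-0.018,-0.048,-1.122,-0.024,-0.018,0],[-0.024,-0.022,-0.056,-1.283,-0.028,-0.021,0],[-0.027,-0.026,-0.065,-1.443,-0.031,-0.023,0],[-0.03,-0.031,-0.073,-1.603,-0.035,-0.026,0]]'
python3 -c "
from h import *
gg((.5417,-.1252,.1),2.2,0,1)"
```

```text
time: 31.58
eef_pos: [0.4987, -0.0002, 0.2193]
tcp_rot: [1.0, 0.02, -0.003, 0.001]
contact_force: [0.8, 0.7, -1.2]
opening: 0.143
finger_force: 59.0
rot [0.002 0.006 0.001] g0 [ 0.499 -0.     0.238] move 0.191
[0.039, 0.126, 0.138, 0.002, 0.006, 0.001]
```

```bash
python3 inch.py '[[0.013,0.05,0,0,0,0,0],[0.026,0.1,0,0,0.003,0,0],[0.039,0.126,0.03,0.002,0.006,0,0],[0.039,0.126,0.08,0.002,0.006,0,0],[0.039,0.126,0.12,0.002,0.006,0,0],[0.039,0.126,0.138,0.002,0.006,0,0],[0.039,0.126,0.138,0.002,0.006,0,0],[0.039,0.126,0.138,0.002,0.006,0,0]]' 100
python3 -c "
from h import *
gg((.5417,-.1252,.046),2.2,0,1)"
```

```text
time: 32.58
eef_pos: [0.5439, -0.1246, 0.0832]
tcp_rot: [1.0, 0.019, 0.003, -0.002]
contact_force: [0.9, 0.3, -0.8]
opening: 0.127
finger_force: 97.7
rot [-0.003 -0.005  0.   ] g0 [ 0.544 -0.125  0.102] move 0.056
[-0.003, 0.001, 0.056, -0.003, -0.005, 0.0]
```

```bash
python3 inch.py '[[-0.002,0,0.02,0,0,0,0],[-0.003,0.001,0.036,-0.003,-0.005,0,0],[-0.003,0.001,0.046,-0.003,-0.005,0,0],[-0.003,0.001,0.053,-0.003,-0.005,0,0],[-0.003,0.001,0.053,-0.003,-0.005,0,0]]'
python3 inch.py '[[0,0,0.003,0,0,0,0],[0,0,0.006,0,0,0,0],[0,0,0.008,0,0,0,0],[0,0,0.008,0,0,0,0]]'
```

```text
time: 33.2
eef_pos: [0.5399, -0.1257, 0.0279]
tcp_rot: [1.0, 0.019, -0.001, -0.0]
contact_force: [1.4, -3.1, -4.0]
opening: 0.127
finger_force: 97.7
time: 33.7
eef_pos: [0.54, -0.1258, 0.0275]
tcp_rot: [1.0, 0.02, -0.004, -0.001]
contact_force: [-19.4, 3.5, 37.7]
opening: 0.127
finger_force: 102.9
```

Seated, as with the others. Release, lift, and look.

```bash
python3 inch.py '[[0,0,-0.007,0,0,0,0],[0,0,-0.007,0,0,0,0.25],[0,0,-0.007,0,0,0,0.4],[0,0,-0.007,0,0,0,0.4],[0,0,-0.03,0,0,0,0.4],[0,0,-0.08,0,0,0,0.4],[0,0,-0.13,0,0,0,0.4],[-0.03,0,-0.17,0,0,0,0.4],[-0.06,0.01,-0.2,0,0,0,0.4],[-0.08,0.02,-0.21,0,0,0,0.4]]' 60
python3 inch.py '[[0,0.01,-0.02,0,0,0,0.4],[0,0.02,-0.03,0,0,0,0.4],[0,0.02,-0.03,0,0,0,0.4]]'
python3 -c "
from h import *
import pickle
c=snap('wrist');c['fish']=True;pickle.dump(c,open('w10.pkl','wb'))
s=snap('side');
o=np.vstack([cv2.resize(c['pixels'][60:235,130:480],(700,350),interpolation=cv2.INTER_CUBIC),cv2.resize(s['pixels'][145:325,230:390],None,fx=1.38,fy=1.38).repeat(1,0)[:248,:220].copy() if 0 else np.hstack([cv2.resize(s['pixels'][190:315,280:405],(248,248),interpolation=cv2.INTER_CUBIC),np.zeros((248,452,3),np.uint8)])])
a=snap('scene');o[350:,260:660]=cv2.resize(a['pixels'][150:274,190:390],(400,248))
cv2.imwrite('pics/f.png',o[:,:,::-1]);print(o.shape)"
```

```text
time: 34.95
eef_pos: [0.4611, -0.1488, 0.2329]
tcp_rot: [1.0, 0.019, 0.0, 0.0]
contact_force: [0.1, -0.3, -0.5]
opening: 0.405
finger_force: 0.0
time: 35.33
eef_pos: [0.4624, -0.1691, 0.261]
tcp_rot: [1.0, 0.019, -0.001, -0.001]
contact_force: [0.3, 0.3, -0.3]
opening: 0.401
finger_force: 0.0
(598, 700, 3)
```

View pics/f.png

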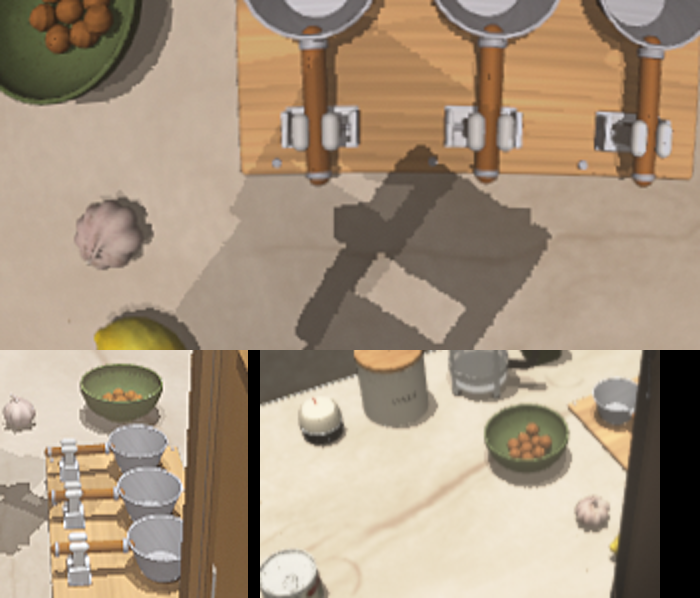

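All three handles sit under the jaw tips, at about (315,130), (487,130) and (650,138). The bowl holds the nut pile at (70,20). One last view to count them.

```bash
python3 inch.py '[[-0.01,-0.05,0,0,0,0,0.4],[-0.01,-0.1,0,0,0,0,0.4],[-0.01,-0.16,0,0,0,0,0.4],[-0.01,-0.2,0,0,0,0,0.4],[-0.01,-0.2,0,0,0,0,0.4],[-0.01,-0.2,0,0,0,0,0.4]]'
python3 -c "
from h import *
c=snap('wrist');P=c['pixels'];h=cv2.cvtColor(P,cv2.COLOR_RGB2HSV);g=cv2.inRange(h,(32,60,30),(60,255,255));N,l,st,ce=cv2.connectedComponentsWithStats(g);i=1+st[1:,4].argmax();x,y,w,hh,_=st[i];print(st[i])
o=np.zeros((400,760,3),np.uint8);o[:,:400]=cv2.resize(P[max(y-5,0):y+hh+5,max(x-5,0):x+w+5],(400,400),interpolation=cv2.INTER_CUBIC);o[:225,400:]=cv2.resize(P,(360,225))
cv2.imwrite('pics/g.png',o[:,:,::-1]);blobs()"
```

```text
time: 36.22
eef_pos: [0.4441, 0.031, 0.2602]
tcp_rot: [1.0, 0.019, -0.002, -0.001]
contact_force: [-0.3, -0.4, -0.2]
opening: 0.402
finger_force: 0.0
[ 261    0  111   93 5695]
scene green [(402, 322.2, 190.5)]
scene brown [(27, 431.6, 162.6), (26, 406.6, 172.8), (21, 379.7, 184.1), (13, 325.7, 188.5), (22, 330.0, 194.5), (44, 319.0, 198.0), (15, 329.2, 199.8)]
side green [(340, 341.2, 207.1)]
side brown [(20, 329.2, 263.2)]
```

View pics/g.png

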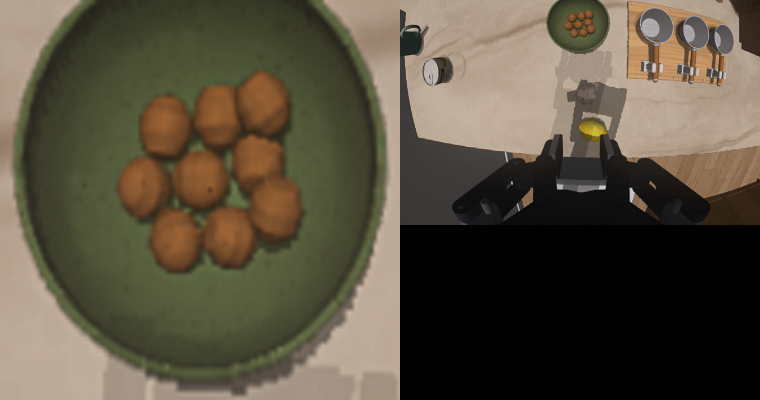

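All nine nuts lie in the bowl, between (120,75) and (300,270). The scoops are in the rack, and the garlic and tin have not moved.

```bash
python3 -c "
from plant import ctrl
print(ctrl.sign_off())"
```

```text
the job is handed in; nothing more can be done
None
```

I handed the job in at about 36 s of the 208 s allowed: the last pictures show all nine nuts in the bowl, all three scoops snapped into the rack, and the garlic and tin where they were; sign-off returned no verdict.

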